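# Hand in a carton and hold the exchange locker's gate open

### The job

Stand the small lancet carton upright in the open drawer of the exchange locker, let go of it and push the drawer fully home. Then unlock the gate: squeeze the blue safety catch shut against its white lug first, then the yellow bolt catch against its own white lug. Swing the gate out by its red post, past the click of its detent, to at least 70 degrees and finish while still holding the post there, so that a nurse can reach the pot inside; do not disturb the two bottles or the timer.

Things in the scene. Friction and masses are not known exactly. Their poses are not given: they have to be found in the camera images.
- locker: White exchange locker, fixed, 100 (x) x 250 (y) x 95 mm high without its catches. Origin: centre of its underside. Its x axis points from its front face (50 mm ahead of the origin, at x -50) to its back, its y axis to the left as seen from its front, z up. Left half: bay with the drawer; right half: bay with a blue pot (fixed) behind the gate. On the flat roof (95 mm up) stand the two catches. All the offsets in the other entries are along the locker's axes.
- drawer (a joint): How far the grey drawer with the blue front stands out of the left bay, m: 0 fully home, up to 0.088. It starts open 0.075 to 0.085, slides to the locker's -x with about 1.5 N of friction and stays where it is left.
- drawer_floor (a point): Centre of the drawer's inner floor (11 mm above the work surface); moves with the drawer; same axes as the locker. Inner space 88 (x) x 96 (y) mm, walls 4 mm thick and 26 mm high above the floor, blue front panel 8 mm thick, its top 52 mm above the work surface. The bay above the drawer is 77 mm high over the drawer's floor. At the start the inner space sticks out from the face by 69 to 79 mm of its 88 mm.
- drawer_front (a point): Middle of the outer face of the drawer's blue front panel (107 mm wide, 45 mm tall, from 7 to 52 mm above the work surface), 37 mm above the work surface; moves with the drawer. Push it to the locker's +x to shut the drawer.
- carton_mid (a point): Centre (half-way up) of the small white and green carton, 31 (its x) x 47 (its y) x 72 mm (its z), 0.05 kg, which starts standing upright on the work surface to the left of the locker; turned by -2.2 to -0.9 rad about z.
- safety_catch (a joint): Travel of the blue safety catch, m: 0 as found (locked), 0.014 fully shut (squeezed to its lug). Slides to the locker's +x with about 3 N of friction and stays where it is left. Until it is shut it blocks the yellow catch.
- safety_tab (a point): Point on the blue upright tab of the safety catch, on the tab's centre line, 28 mm above the roof and 123 mm above the work surface; moves with it. The tab is 10 mm thick (x), 22 mm wide (y) and 40 mm tall above the roof. The catch's low bars on the roof are 6 mm high.
- safety_lug: Fixed white lug behind the blue tab, 10 mm thick (x), 22 mm wide (y), 40 mm tall; origin at the centre of its foot on the roof. At the start it stands 26 mm behind (+x of) the tab, centre to centre, so that the two measure 36 mm over their outsides; 22 mm when shut (centre to centre 12 mm, 2 mm gap).
- bolt_catch (a joint): Travel of the yellow bolt catch, m: 0 as found (hook in front of the gate), 0.014 fully shut (squeezed to its lug, gate free). Slides to the locker's +y with about 3 N of friction and stays where it is left; blocked after 2 mm until the blue catch is shut.
- bolt_tab (a point): Point on the yellow upright tab of the bolt catch, on the tab's centre line, 28 mm above the roof and 123 mm above the work surface; moves with it. The tab is 22 mm wide (x), 10 mm thick (y), 40 mm tall above the roof. Its steel rod along the roof's front edge is 6 mm high.
- bolt_lug: Fixed white lug to the left (+y) of the yellow tab, 22 mm wide (x), 10 mm thick (y), 40 mm tall; origin at the centre of its foot on the roof. At the start 26 mm from the tab centre to centre, 36 mm over their outsides; 22 mm when shut.
- gate (a joint): Angle of the framed clear gate, rad: 0 shut, up to 1.7. It turns about an upright hinge at its right edge (as seen from the front); positive swings its free left edge out to the locker's -x, counter-clockwise from above. A sprung detent must be pulled over between 0.2 and 0.9 rad (up to about 4 N at the post), and a light spring always pulls the gate shut (about 1 N at the post): let go, it swings back and rests on the detent at about 0.8 rad.
- gate_hinge (a point): Point on the gate's hinge axis, 130 mm above the work surface.
- gate_post: Red round upright post on the gate's top edge, 14 mm thick, its origin at its foot 86 mm above the work surface, its top at 150 mm; 88 mm from the hinge axis; it is a sleeve that turns freely about its own axis. Beside it the gate's steel strike stands up to 108 mm.
- post_grip (a point): Point on the axis of the red post where it is best pinched, 130 mm above the work surface; moves with the gate.
- bottle_blue: White bottle with blue cap, 49 x 49 x 134 mm, loose, to be left alone; origin at the centre of its underside.
- bottle_brown: Brown bottle with white cap, 49 x 49 x 122 mm, loose, to be left alone; origin at the centre of its underside.
- timer: White wind-up timer with grey knob, 66 x 66 x 48 mm, loose, to be left alone; origin at the centre of its underside.
Not all that is in view belongs to the job. Of the things like the part that bears carton_mid, leave any that is orange; of the rest the smaller one is meant.

How it is judged:
On the way, in this order (a step that is already met when the one before it is completed fails the run):
1. the carton stands upright on the floor of the open drawer, let go, the hand clear of it (x of carton_mid in the frame of drawer_floor between -0.04 and 0.04 m and y of carton_mid in the frame of drawer_floor between -0.044 and 0.044 m and z of carton_mid in the frame of drawer_floor between 0.03 and 0.042 m and angle between carton_mid's own z axis and vertical below 0.2 rad and distance between the grasp point and carton_mid above 0.06 m and value of joint drawer above 0.03 m), for 0.1 s.
2. the drawer is fully home (within 5 mm) with the carton upright in it (value of joint drawer below 0.005 m and x of carton_mid in the frame of drawer_floor between -0.04 and 0.04 m and y of carton_mid in the frame of drawer_floor between -0.044 and 0.044 m and z of carton_mid in the frame of drawer_floor between 0.03 and 0.042 m and angle between carton_mid's own z axis and vertical below 0.2 rad), for 0.1 s.
3. the blue safety catch is squeezed shut between the fingers against its lug (more than 11 of 14 mm), the bolt catch not yet (value of joint safety_catch above 0.011 m and contact force between the fingers and safety_lug above 0.5 N and value of joint bolt_catch below 0.006 m), for 0.1 s.
4. the yellow bolt catch is squeezed shut between the fingers against its lug, the gate still shut (value of joint each of safety_catch, bolt_catch above 0.011 m and contact force between the fingers and bolt_lug above 0.5 N and value of joint gate below 0.15 rad), for 0.1 s.
5. the gate is swung past its detent (0.95 rad) by its post (value of joint gate above 0.95 rad and contact force between the fingers and gate_post above 0.3 N), for 0.1 s.
At the end, for the whole second after the job is handed in: The gate is held still at more than 1.15 rad (66 degrees) with the fingers on its red post; both catches are shut (more than 11 of 14 mm); the drawer is home within 5 mm and the carton stands in it upright within 0.2 rad (all of step 2 and value of joint gate above 1.15 rad and velocity of joint gate between -0.15 and 0.15 rad/s and contact force between the fingers and gate_post above 0.3 N and value of joint each of safety_catch, bolt_catch above 0.011 m); the arm keeps its last pose, push and grip.
It fails at once if a bottle or the timer is moved by more than 30 mm or a bottle tipped (distance of any of bottle_blue, bottle_brown, timer from where it was at the start of the episode above 0.03 m or angle between any of bottle_blue, bottle_brown's own z axis and vertical above 0.5 rad).
It also fails if it takes over 67 s, if anything falls off the work surface, if the arm or the gripper's body presses on something with over 40 N, if the wrist force passes 120 N, or if a joint passes its speed limit or range.

### The arm

A 7-joint arm with a two-finger parallel gripper is mounted at the origin on a cart in front of the work surface, level with it; the furniture and walls round the work are solid. World frame = base frame: x ahead of the robot, y to its left, z up, the work surface at z = 0. Lengths are in m, angles in rad, forces in N, time in s.
With the tool pointing down it reaches from about 0.4 to 0.85 m from the base axis. Payload 10.4 kg.
Tool frame: the origin (TCP) lies between the finger pads; the fingertips stand 22 mm ahead of it and the grasp point (between the pads) lies 3 mm ahead of it; z points along the fingers, y is the line along which they close (so a half turn about z gives the same grasp; the last joint's range is limited). The gripper opens to 85 mm and grips with 20 to 120 N. Pads are 22 mm wide; open, the fingers measure 114 mm over their backs; the gripper's body (76 mm by 85 mm) begins 54 mm behind the grasp point. The pads swing forward as they close: fully open they stand 13 mm farther back than shut.
Start: joints at [-1.359, 0.332, -0.065, 1.46, 0.022, 1.35, -0.088], TCP at [0.145, 0.608, 0.253] pointing down, gripper open.
Joint ranges: [-2.6, 2.6], [-0.5, 2.12], [-1.47, 1.34], [0.16, 2.42], [-1.27, 4.41], [0.06, 2.06], [-2.6, 2.6]. Speed limits (rad/s): [2.22, 2.22, 2.79, 2.79, 3.14, 3.14, 3.14].

### API

Orientations are given as a unit quaternion [x, y, z, w].
In Python, from workcell import manip, camera, ticket, boxes_of, outline_of gives the robot as it stands.
- The arm moves only by the tool carry_out, never from a script. Its argument "deltas" is a list of rows, each a list of 5 numbers: the shift along the tool's x, y, z as a fraction of full scale, then the turn about the tool's z as a fraction of full scale, then the opening, from -1 (shut) to 1 (fully open), so that 0 is half open. In form: [[tx, ty, tz, spin, gripper], ...]. A call has 1 to 20 rows; each row is the pose to reach, as a shift and turn from the pose commanded when the call began, along the tool's axes at that moment; what a row does not reach only later rows make up. Full scale, the value 1, is 150 mm for a shift and 30 degrees for a turn. A row lasts 1/8 s, in which the tool goes at most 62.5 mm and 10.7 degrees, less where a joint would pass 70% of its speed; a pose out of reach is approached as far as the arm can. A call with a number of a shift or a turn outside -1 to 1 is refused whole. A call with a gripper value outside its range is refused whole. The fingers move at their own pace and stop on an object; "force" is the grip in N (left out, the last holds). Time passes only in rows, so rows that repeat a pose let the fingers close. It gives the time, the measured TCP pose, the force, the opening and the grip force at its end, in the units of the state.
- manip.get_obs(): the state, without advancing time (a new reading comes with each control period).
- camera(name): name is "side" or "top" or "wrist"; returns a dict with "img" (384x512x3 uint8, red, green, blue), "depth" (384x512 float32, m along the optical axis (not along the pixel's ray), 0 where there is no reading), "vertical_fov" (degrees; the focal length in pixels is half the picture's height over the tangent of half this angle, whatever the lens; pixels are square), "cx", "cy" (the principal point, pixels), "k1" (the pictures are not rectified: a ray, as slopes to the right and down, at radius r is drawn at 1 + k1 r^2 times it, then the intrinsics apply), "R" (3x3) and "t" (3): a world point X has camera coordinates R X + t. Camera axes: x right, y down, z forward; pixel columns grow to the right and rows downward; lengths in m; the calibration is good to about 2 mm. A picture is of the moment at which its call begins.
- ticket.hand_in(): hands the job in; it is judged then, once.
Trained networks look in a picture, given as the dict that the camera call returned (one of the last four; its "shot" number tells which), for a name from the list of things; names that differ only in an ending like _2 or _b are one class to them, and where a whole thing is asked for, a point or a joint stands for the part that bears it (a point fixed in the world has none). Each returns a list of dicts, best first, with "conf" (0 to 1); they miss things now and then, are a little off and sometimes report something else, mostly with a low value. They report only what shows in the picture. A call takes as long as a camera call. They do not tell look-alikes from the thing itself.
- boxes_of(query, picture): "position" ([x, y, z] in m, in world coordinates, good to about 4 mm: the middle of the surface that is visible of it).
- outline_of(query, picture): "region" (384x512 bool, what is visible of it).
The state is a dict: "clock": time; "joint_pos": joint angles; "joint_velocities": joint speeds; "tau": joint torques, N m; "position": TCP position; "ee_rot": TCP orientation; "ft_force": force on the tool from outside, world axes, zero at the start; "torque": the same for the moment, N m; "grip_width": opening from 0.0 (shut) to 1.0 (fully open); "grasp_force": force on a finger pad.
Only numpy, scipy, OpenCV 4.12 (cv2) and the standard library are available. Lean on these libraries where they do the work, as an engineer would, in place of code of your own. Each camera call takes 0.05 s, during which the arm holds its last target. There are 200 camera calls.

## Working session

There is one attempt and no reset: what is moved stays moved. The work goes in short steps, Python scripts to look and compute and a tool call to move; the robot and the scene stay as the last step left them, time stands still between calls to the robot, and variables do not carry over. Pictures are saved under pics/ and viewed, at most 10 in all, crops included, and the job is handed in when it is done.

Besides the shell and the picture viewer there is one more tool, called as name(argument=value, ...), one argument or row to a line, values as JSON. carry_out: Moves the arm, as the interface text tells. Its arguments: {"type":"object","properties":{"deltas":{"type":"array","items":{"type":"array","items":{"type":"number"}}},"force":{"type":"number"}},"required":["deltas"]}

```bash
mkdir -p pics; cat > h.py <<'E'
import numpy as np, cv2
from workcell import manip, camera, ticket, boxes_of, outline_of
def cloud(c):
    d=c["depth"]; h,w=d.shape; f=h/2/np.tan(np.radians(c["vertical_fov"])/2)
    K=np.array([[f,0,c["cx"]],[0,f,c["cy"]],[0,0,1.]])
    u,v=np.meshgrid(np.arange(w),np.arange(h))
    p=np.stack([u,v],-1).reshape(-1,1,2).astype(np.float64)
    s=cv2.undistortPoints(p,K,np.array([c["k1"],0,0,0.])).reshape(h,w,2)
    P=np.concatenate([s,np.ones((h,w,1))],-1)*d[...,None]
    W=(P-np.array(c["t"]))@np.array(c["R"]); W[d<=0]=np.nan
    return W
def save(img,name): cv2.imwrite("pics/"+name,cv2.cvtColor(img,cv2.COLOR_RGB2BGR))
E
python3 - <<'E'
from h import *
np.set_printoptions(precision=4,suppress=True)
o=manip.get_obs(); print({k:np.round(o[k],3) for k in ("clock","position","ee_rot","grip_width")})
names="locker drawer drawer_front carton_mid safety_tab safety_lug bolt_tab bolt_lug gate gate_post bottle_blue bottle_brown timer".split()
ims=[]
for n in ("top","side"):
    c=camera(n); ims.append(c["img"]); np.savez(n+".npz",W=cloud(c),img=c["img"])
    print(n,"cam at",-np.array(c["R"]).T@c["t"])
    for q in names:
        try: print(q,[(np.round(b["position"],3).tolist(),round(b["conf"],2)) for b in boxes_of(q,c)[:4]])
        except Exception as e: print(q,e)
save(ims[0],"top.png");save(ims[1],"side.png")
E
```

```text
{'clock': np.float64(0.0), 'position': array([0.145, 0.607, 0.253]), 'ee_rot': array([ 0.117,  0.993, -0.001, -0.   ]), 'grip_width': np.float64(0.999)}
top cam at [0.4304 0.0042 1.1496]
locker [([0.568, 0.132, 0.095], 0.76), ([0.526, 0.037, 0.088], 0.55), ([0.523, 0.081, 0.137], 0.3)]
drawer [([0.503, 0.178, 0.008], 0.58)]
drawer_front [([0.502, 0.18, 0.011], 0.78)]
carton_mid [([0.502, -0.109, 0.093], 0.88), ([0.45, 0.318, 0.075], 0.79), ([0.611, -0.12, 0.072], 0.62)]
safety_tab [([0.57, 0.052, 0.1], 0.63)]
safety_lug [([0.451, 0.318, 0.072], 0.68), ([0.599, 0.025, 0.139], 0.62), ([0.593, 0.327, 0.031], 0.39)]
bolt_tab [([0.55, 0.147, 0.101], 0.51)]
bolt_lug [([0.533, 0.074, 0.135], 0.71)]
gate [([0.529, 0.037, 0.089], 0.84)]
gate_post []
bottle_blue [([0.618, -0.231, 0.105], 0.71)]
bottle_brown [([0.607, -0.335, 0.096], 0.8)]
timer [([0.504, 0.182, 0.009], 0.75)]
side cam at [0.4958 0.8699 0.6834]
locker [([0.56, 0.17, 0.074], 0.57)]
drawer [([0.503, 0.172, 0.013], 0.58), ([0.526, 0.084, 0.123], 0.58)]
drawer_front [([0.501, 0.174, 0.011], 0.86), ([0.527, 0.068, 0.089], 0.48)]
carton_mid [([0.459, 0.346, 0.064], 0.86), ([0.501, -0.093, 0.072], 0.79), ([0.61, -0.115, 0.069], 0.46)]
safety_tab [([0.605, -0.335, 0.086], 0.6), ([0.569, 0.039, 0.099], 0.42)]
safety_lug [([0.602, 0.033, 0.122], 0.45)]
bolt_tab [([0.554, 0.174, 0.097], 0.57)]
bolt_lug [([0.6, 0.203, 0.121], 0.68)]
gate [([0.525, 0.066, 0.089], 0.61), ([0.46, 0.346, 0.066], 0.33)]
gate_post [([0.504, 0.172, 0.014], 0.65), ([0.527, 0.087, 0.122], 0.62)]
bottle_blue [([0.618, -0.23, 0.086], 0.71)]
bottle_brown [([0.608, -0.336, 0.086], 0.82), ([0.527, 0.086, 0.124], 0.71), ([0.556, 0.178, 0.101], 0.28)]
timer [([0.594, 0.353, 0.029], 0.61)]
```

View pics/top.png

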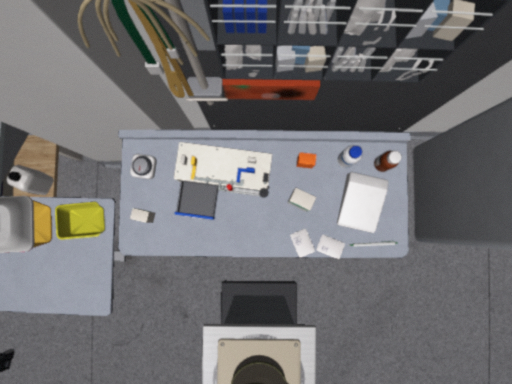

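View pics/side.png

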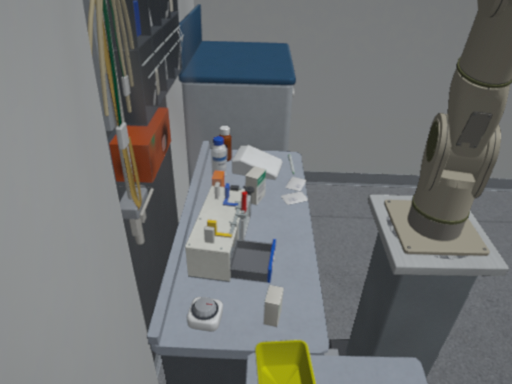

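```bash
python3 - <<'E'
from h import *
np.set_printoptions(precision=4,suppress=True)
D={n:np.load(n+".npz") for n in("top","side")}
def rect(P): 
    r=cv2.minAreaRect((P[:,:2]*1000).astype(np.float32)); return np.round(r[0],1),np.round(r[1],1),round(r[2],1)
for n,d in D.items():
    W,img=d["W"],d["img"].astype(int); x,y,z=W[...,0],W[...,1],W[...,2]
    loc=(x>.4)&(x<.72)&(y>-.05)&(y<.29)
    hsv=cv2.cvtColor(d["img"],cv2.COLOR_RGB2HSV); h,s,v=[hsv[...,i].astype(int) for i in range(3)]
    m=loc&(z>.088)&(z<.101)&(s<70)&(v>120); m=cv2.morphologyEx(m.astype(np.uint8),cv2.MORPH_OPEN,np.ones((3,3)))>0
    P=W[m]; print(n,"roof",len(P),rect(P),"z",np.median(P[:,2]))
    car=(x>.4)&(x<.53)&(y>.27)&(y<.41)
    for lo in(.03,.06,.066): 
        P=W[car&(z>lo)]; print(" carton z>",lo,len(P),rect(P),"zmax",np.percentile(P[:,2],[50,95,100]))
    t=loc&(z>.115)
    for nm,mm in(("blue",(h>100)&(h<130)&(s>120)),("yellow",(h>15)&(h<35)&(s>120)),("red",((h<8)|(h>172))&(s>120)),("white",s<60)):
        for zz in((t,) if nm!="white" else (t&(x>.58),t&(x<.58))):
            P=W[mm&zz]
            if len(P): print(" ",nm,len(P),P.min(0),P.max(0),P.mean(0))
    P=W[(h>100)&(h<130)&(s>120)&loc&(z>.02)&(z<.06)&(x<.55)]; print(" front",len(P),P.min(0),P.max(0),cv2.fitLine((P[:,:2]).astype(np.float32),cv2.DIST_HUBER,0,.001,.001).ravel())
def crop(i,a,b,c,e,k): return cv2.resize(i[a:b,c:e],None,fx=k,fy=k,interpolation=cv2.INTER_CUBIC)
a=crop(D["top"]["img"],135,235,120,320,4); b=crop(D["side"]["img"],155,335,170,330,3)
save(a,"ct.png"); save(b,"cs.png")
E
```

```text
top roof 2841 (array([587.7, 101.8]), array([248.2, 100.6]), 83.1) z 0.0946363652375841
 carton z> 0.03 238 (array([455.3, 326.3]), array([47.9, 30.6]), 78.8) zmax [0.0707 0.0745 0.0779]
 carton z> 0.06 201 (array([455.2, 326.4]), array([47.9, 30.3]), 78.3) zmax [0.0712 0.0746 0.0779]
 carton z> 0.066 193 (array([455.1, 326.4]), array([47.9, 30.2]), 78.4) zmax [0.0713 0.0747 0.0779]
  blue 29 [0.5687 0.0203 0.1185] [0.5762 0.0383 0.1379] [0.5721 0.029  0.1325]
  yellow 35 [0.5852 0.1686 0.1197] [0.6028 0.1788 0.1382] [0.5933 0.1732 0.1328]
  red 24 [0.5217 0.0747 0.12  ] [0.533  0.0846 0.1521] [0.5266 0.0797 0.1444]
  white 93 [0.588  0.0156 0.116 ] [0.6105 0.205  0.1382] [0.5989 0.1179 0.1314]
  white 5 [0.5762 0.0179 0.1318] [0.5788 0.0382 0.1368] [0.5779 0.0266 0.1342]
 front 104 [0.4493 0.1311 0.0306] [0.4648 0.2329 0.0579] [0.12   0.9928 0.4568 0.1817]
side roof 1967 (array([586.5, 103.6]), array([254.3, 100.4]), 83.0) z 0.09524443541372332
 carton z> 0.03 512 (array([456.1, 327.8]), array([49.3, 31.1]), 77.4) zmax [0.0715 0.0742 0.0758]
 carton z> 0.06 339 (array([456.3, 327.1]), array([48.2, 30.5]), 78.4) zmax [0.0727 0.0744 0.0758]
 carton z> 0.066 305 (array([456.3, 327.1]), array([48. , 30.2]), 77.9) zmax [0.0728 0.0744 0.0758]
  blue 26 [0.5699 0.0225 0.1157] [0.5763 0.0422 0.1376] [0.573  0.035  0.1303]
  yellow 51 [0.5873 0.1735 0.1168] [0.6035 0.1831 0.1367] [0.595  0.1795 0.1304]
  red 54 [0.5228 0.0782 0.1165] [0.5325 0.0905 0.153 ] [0.528  0.0867 0.1362]
  white 149 [0.5856 0.0165 0.1151] [0.6095 0.2102 0.138 ] [0.5987 0.1475 0.1279]
  white 2 [0.5683 0.0247 0.1153] [0.5687 0.0305 0.1175] [0.5685 0.0276 0.1164]
 front 122 [0.449  0.1324 0.0204] [0.467  0.2388 0.0544] [0.1088 0.9941 0.4586 0.197 ]
```

View pics/ct.png

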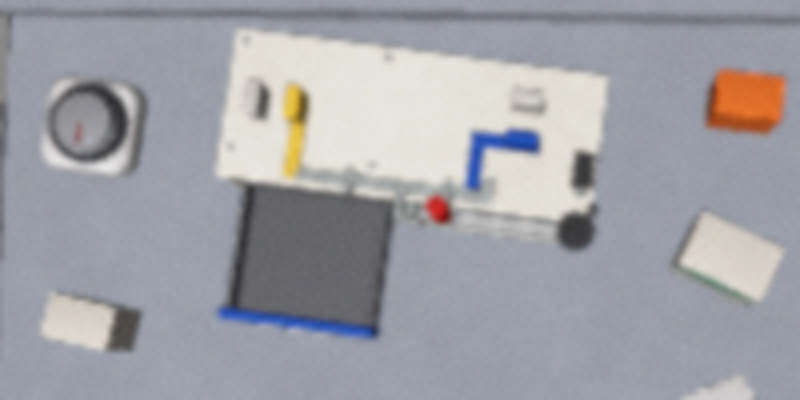

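View pics/cs.png

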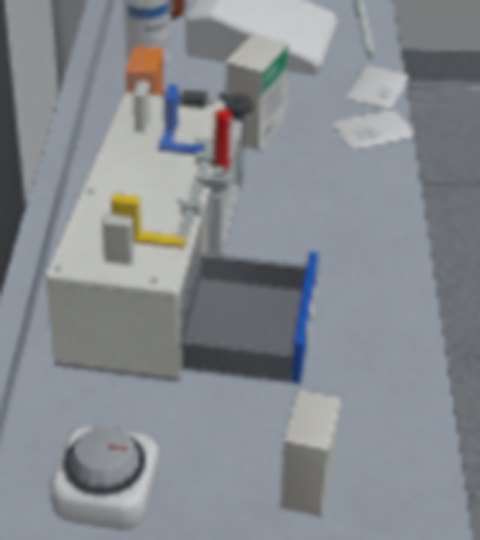

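The three cartons in the top view are:
- white, about (143,215), measured 48 x 31 x 72 mm
- white and green, about (302,200), larger at about 93 mm tall
- orange, about (307,160)

The target is the left one: it isn't orange, it is the smaller of the other two, it stands left of the locker and its size matches. The enlarged crop confirms this at (80,320). The drawer is open at (197,198), the red post is at (229,187), the blue tab at (249,170) and the yellow tab at (193,161).

```bash
cat >> h.py <<'E'
from scipy.spatial.transform import Rotation as Ro
C=np.array([.587,.1027]); A=np.radians(-6.9)
def L(x,y): return C+np.array([[np.cos(A),-np.sin(A)],[np.sin(A),np.cos(A)]])@np.array([x,y])
def go(x,y,z,ang=None):
    """tool units to reach world xyz with tool y along ang (deg, world)"""
    o=manip.get_obs(); R=Ro.from_quat(o["ee_rot"]).as_matrix()
    d=R.T@(np.array([x,y,z])-o["position"])/.15
    a=np.degrees(np.arctan2(R[1,1],R[0,1])); s=0 if ang is None else -((ang-a+90)%180-90)/30
    print("go",np.round(d,3),"spin",round(s,3),"yang",round(a,1),"tilt z",np.round(R[:,2],3),"t",o["clock"],"pos",np.round(o["position"],4))
E
python3 -c "
from h import *
go(.4557,.3268,.2,78.3); print(L(-.088,.0653),L(-.14,.065))"
```

```text
go [-2.448 -1.341  0.355] spin -0.058 yang 76.5 tilt z [-0.  0. -1.] t 1.4 pos [0.1454 0.6079 0.2533]
[0.50748229 0.1780991 ] [0.45582287 0.18404838]
```

carry_out(
  deltas=[
    [-0.33,-0.26,0,0,1],
    [-0.66,-0.53,0,0,1],
    [-1,-0.8,0,0,1],
    [-1,-0.8,0,0,1],
    [-1,-0.8,0,0,1],
  ],
  force=30,
)

```text
clock: 2.02
position: [0.2633, 0.4564, 0.2536]
ee_rot: [0.117, 0.993, 0.0, -0.0]
ft_force: [0.3, 0.2, 0.7]
grip_width: 1.005
grasp_force: 0.0
```

carry_out(
  deltas=[
    [-0.33,-0.17,0,0,1],
    [-0.66,-0.34,0,0,1],
    [-1,-0.53,0,0,1],
    [-1,-0.53,0,0,1],
    [-1,-0.53,0,0,1],
  ],
)

```text
clock: 2.65
position: [0.3897, 0.3457, 0.2531]
ee_rot: [0.116, 0.993, 0.0, -0.0]
ft_force: [-1.0, 0.6, -0.1]
grip_width: 0.998
grasp_force: 0.0
```

```bash
python3 -c "
from h import *
c=camera('wrist'); save(c['img'],'w1.png'); W=cloud(c)
go(.4557,.3268,.055,78.3)
m=(W[...,2]>.06)&(W[...,2]<.085)&(abs(W[...,0]-.455)<.06)&(abs(W[...,1]-.327)<.06)
print(m.sum(), cv2.minAreaRect((W[m][:,:2]*1000).astype(np.float32)) if m.sum() else 0)"
```

```text
go [-0.46  -0.023  1.32 ] spin -0.052 yang 76.7 tilt z [-0.001  0.    -1.   ] t 2.7 pos [0.3894 0.3459 0.2531]
1515 ((455.87103271484375, 325.793212890625), (45.86961364746094, 30.989749908447266), 77.74322509765625)
```

carry_out(
  deltas=[
    [-0.25,-0.02,0.3,-0.04,1],
    [-0.46,-0.025,0.6,-0.04,1],
    [-0.46,-0.025,0.8,-0.04,1],
    [-0.46,-0.025,0.8,-0.04,1],
  ],
)

```text
clock: 3.2
position: [0.4548, 0.3251, 0.131]
ee_rot: [0.105, 0.994, -0.002, -0.002]
ft_force: [-0.5, 0.5, 0.5]
grip_width: 1.003
grasp_force: 0.0
```

carry_out(
  deltas=[
    [0,0,0.25,0,1],
    [0,0,0.5,0,1],
    [0,0,0.52,0,1],
    [0,0,0.52,0,1],
    [0,0,0.52,0,0],
    [0,0,0.52,0,-0.2],
    [0,0,0.52,0,-0.3],
    [0,0,0.52,0,-0.3],
    [0,0,0.52,0,-0.3],
    [0,0,0.52,0,-0.3],
  ],
)

```text
clock: 4.45
position: [0.4575, 0.3249, 0.0565]
ee_rot: [0.107, 0.994, 0.001, 0.0]
ft_force: [-1.0, -1.5, 7.9]
grip_width: 0.541
grasp_force: 31.6
```

```bash
python3 -c "
from h import *
p=L(-.088,.0653); go(p[0],p[1],.12,83.1); o=manip.get_obs(); print(o['grip_width'],o['grasp_force'])"
```

```text
go [-0.534 -0.885 -0.424] spin -0.178 yang 77.7 tilt z [ 0.001  0.001 -1.   ] t 4.45 pos [0.4575 0.3249 0.0565]
0.5409207388541999 31.578222513198853
```

carry_out(
  deltas=[
    [0,0,-0.2,0,-0.3],
    [0,0,-0.44,0,-0.3],
    [-0.12,-0.2,-0.48,-0.05,-0.3],
    [-0.27,-0.45,-0.48,-0.09,-0.3],
    [-0.42,-0.7,-0.48,-0.15,-0.3],
    [-0.534,-0.885,-0.48,-0.18,-0.3],
    [-0.534,-0.885,-0.48,-0.18,-0.3],
    [-0.534,-0.885,-0.48,-0.18,-0.3],
  ],
)

```text
clock: 5.45
position: [0.5069, 0.1783, 0.1274]
ee_rot: [0.06, 0.998, 0.0, -0.0]
ft_force: [-1.2, 0.4, -1.4]
grip_width: 0.542
grasp_force: 31.1
```

```bash
python3 -c "
from h import *
c=camera('wrist'); save(c['img'],'w2.png'); s=camera('side'); save(s['img'][150:340,150:350].repeat(3,0).repeat(3,1),'s2.png')
W=cloud(c)
p=L(-.088,.0653); go(p[0],p[1],.0685,83.1); o=manip.get_obs(); print(o['grip_width'],o['grasp_force'])
# drawer floor pts
ca,sa=np.cos(A),np.sin(A)
for W in(cloud(s),np.load('top.npz')['W']):
  d=W[...,:2]-C; x=d@[ca,sa]; y=d@[-sa,ca]; z=W[...,2]
  m=(z>.004)&(z<.02)&(x>-.2)&(x<-.05)&(y>0)&(y<.15)
  print(np.nanpercentile(x[m],[1,5,50,95]),np.nanpercentile(y[m],[1,5,50,95,99]),np.median(z[m]))
  m=(z>.046)&(z<.06)&(x>-.2)&(x<-.1)&(y>0)&(y<.15)
  print('frontTop',np.nanpercentile(x[m],[2,50,98]),np.nanpercentile(y[m],[2,50,98]),m.sum())
"
```

```text
go [-0.006 -0.005  0.392] spin 0.005 yang 83.2 tilt z [-0.  0. -1.] t 5.55 pos [0.5067 0.1789 0.1273]
0.5436905974175825 31.147620677947998
[-0.13532798 -0.12980936 -0.0937394  -0.05380353] [0.01559489 0.01765929 0.05996995 0.11650492 0.11772642] 0.011230686699632758
frontTop [-0.14356234 -0.13991774 -0.13598033] [0.01521461 0.06959433 0.11721252] 112
[-0.13351813 -0.13014295 -0.09215927 -0.05445828] [0.01388741 0.02423433 0.06585503 0.10810826 0.11158046] 0.010857567739712236
frontTop [-0.14245308 -0.13866567 -0.13489669] [0.01471568 0.06420933 0.11334343] 111
```

View pics/s2.png

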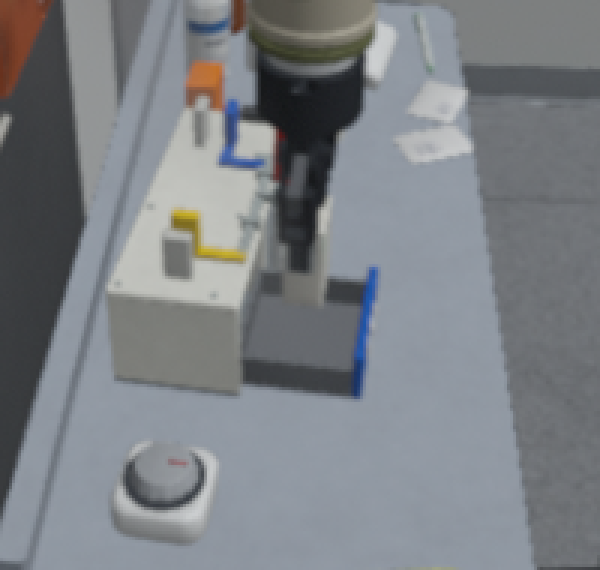

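carry_out(
  deltas=[
    [0,0,0.15,0,-0.3],
    [0,0,0.28,0,-0.3],
    [0,0,0.36,0,-0.3],
    [0,0,0.39,0,-0.3],
    [0,0,0.39,0,-0.3],
    [0,0,0.39,0,-0.3],
  ],
)

```text
clock: 6.3
position: [0.5075, 0.1779, 0.0695]
ee_rot: [0.06, 0.998, 0.0, 0.0]
ft_force: [-0.5, -0.7, -1.3]
grip_width: 0.541
grasp_force: 31.1
```

```bash
python3 -c "
from h import *
o=manip.get_obs(); print(o['position'],o['ft_force'],o['grip_width'],o['grasp_force'])"
```

```text
[0.50750907 0.17786523 0.06945753] [-0.4877537  -0.66491121 -1.2751091 ] 0.540875714528084 31.14578425884247
```

carry_out(
  deltas=[
    [0,0,0.01,0,-0.3],
    [0,0,0.01,0,-0.3],
    [0,0,0.01,0,0.4],
    [0,0,0.01,0,0.7],
    [0,0,0.01,0,0.9],
    [0,0,0.01,0,0.9],
    [0,0,0.01,0,0.9],
    [0,0,-0.1,0,0.9],
    [0,0,-0.3,0,0.9],
    [0,0,-0.6,0,0.9],
    [0,0,-0.75,0,0.9],
    [0,0,-0.75,0,0.9],
  ],
)

```text
clock: 7.8
position: [0.5082, 0.178, 0.1842]
ee_rot: [0.06, 0.998, 0.001, 0.002]
ft_force: [-0.1, -0.3, -0.6]
grip_width: 0.948
grasp_force: 0.0
```

```bash
python3 -c "
from h import *
c=camera('wrist'); W=cloud(c); ca,sa=np.cos(A),np.sin(A)
d=W[...,:2]-C; x=d@[ca,sa]; y=d@[-sa,ca]; z=W[...,2]
m=(z>.075)&(z<.092)&(x>-.13)&(x<-.055)&(y>.01)&(y<.12); P=np.stack([x[m],y[m]],1)
print(m.sum(),cv2.minAreaRect((P*1000).astype(np.float32)),np.median(z[m]),z[m].std())
p=L(-.19,.065); go(p[0],p[1],.2,-6.9)"
```

```text
2926 ((-89.90245056152344, 65.14523315429688), (30.73011016845703, 46.09271240234375), 0.0207090862095356) 0.08352173246172226 0.0014362299363573582
go [ 0.68   0.001 -0.118] spin -2.998 yang 83.1 tilt z [ 0.002  0.001 -1.   ] t 7.85 pos [0.5075 0.1778 0.1825]
```

carry_out(
  deltas=[
    [0.3,0,0,0,0],
    [0.68,0,0,0,-1],
    [0.68,0,0.2,0,-1],
    [0.68,0,0.5,0,-1],
    [0.68,0,0.8,0,-1],
    [0.68,0,0.82,0,-1],
    [0.68,0,0.82,0,-1],
    [0.68,0,0.82,0,-1],
  ],
)

```text
clock: 8.85
position: [0.4068, 0.1904, 0.0599]
ee_rot: [0.06, 0.998, 0.001, 0.001]
ft_force: [0.7, 0.1, 0.2]
grip_width: -0.004
grasp_force: 0.0
```

```bash
python3 -c "
from h import *
p=L(-.155,.065); go(p[0],p[1],.06,83.1);p=L(-.09,.065); go(p[0],p[1],.06,83.1)"
```

```text
go [-0.23  -0.003 -0.   ] spin 0.001 yang 83.1 tilt z [ 0.002  0.002 -1.   ] t 8.85 pos [0.4068 0.1904 0.0599]
go [-0.663 -0.003  0.   ] spin 0.001 yang 83.1 tilt z [ 0.002  0.002 -1.   ] t 8.85 pos [0.4068 0.1904 0.0599]
```

carry_out(
  deltas=[
    [-0.1,0,0,0,-1],
    [-0.17,0,0,0,-1],
    [-0.21,0,0,0,-1],
    [-0.25,0,0,0,-1],
    [-0.3,0,0,0,-1],
    [-0.35,0,0,0,-1],
    [-0.4,0,0,0,-1],
    [-0.45,0,0,0,-1],
    [-0.5,0,0,0,-1],
    [-0.55,0,0,0,-1],
    [-0.6,0,0,0,-1],
    [-0.64,0,0,0,-1],
    [-0.67,0,0,0,-1],
    [-0.7,0,0,0,-1],
    [-0.7,0,0,0,-1],
  ],
)

```text
clock: 10.72
position: [0.5107, 0.1773, 0.0585]
ee_rot: [0.06, 0.998, 0.0, 0.001]
ft_force: [0.5, 0.0, 0.8]
grip_width: -0.001
grasp_force: 0.0
```

carry_out(
  deltas=[
    [-0.03,0,0,0,-1],
    [-0.05,0,0,0,-1],
    [-0.07,0,0,0,-1],
    [-0.07,0,0,0,-1],
  ],
)

```text
clock: 11.22
position: [0.5209, 0.176, 0.0584]
ee_rot: [0.06, 0.998, 0.0, 0.0]
ft_force: [-0.6, 0.8, 0.4]
grip_width: 0.004
grasp_force: 0.0
```

```bash
python3 -c "
from h import *
c=camera('top'); W=cloud(c); ca,sa=np.cos(A),np.sin(A); R=np.array([[ca,sa],[-sa,ca]])
o=manip.get_obs(); print('tcp local',R@(o['position'][:2]-C),o['ft_force'])
s=camera('side')
for W,i in((W,c['img']),(cloud(s),s['img'])):
  h=cv2.cvtColor(i,cv2.COLOR_RGB2HSV).astype(int); d=W[...,:2]-C; x=d@[ca,sa]; y=d@[-sa,ca]; z=W[...,2]
  m=(h[...,0]>100)&(h[...,0]<130)&(h[...,1]>120)&(z>.01)&(z<.06)&(x>-.2)&(x<-.03)&(y>0)&(y<.13)
  print(m.sum(),np.percentile(x[m],[2,50,98]) if m.any() else 0)
"
```

```text
tcp local [-0.07450682  0.06472733] [-0.57223131 -0.84112751  0.25543146]
2 [-0.06397402 -0.0634137  -0.06285338]
105 [-0.0654187  -0.06171923 -0.05737335]
```

carry_out(
  deltas=[
    [-0.02,0,0,0,-1],
    [-0.035,0,0,0,-1],
    [-0.04,0,0,0,-1],
    [-0.04,0,0,0,-1],
  ],
)

```text
clock: 11.82
position: [0.5266, 0.1753, 0.0583]
ee_rot: [0.06, 0.998, 0.0, 0.0]
ft_force: [0.1, 0.2, 0.7]
grip_width: -0.0
grasp_force: 0.2
```

carry_out(
  deltas=[
    [-0.02,0,0,0,-1],
    [-0.03,0,0,0,-1],
    [-0.03,0,0,0,-1],
  ],
)

```text
clock: 12.2
position: [0.528, 0.1752, 0.058]
ee_rot: [0.059, 0.998, -0.0, -0.003]
ft_force: [-16.3, -1.5, 12.5]
grip_width: -0.003
grasp_force: 8.2
```

```bash
python3 -c "
from h import *
ca,sa=np.cos(A),np.sin(A); R=np.array([[ca,sa],[-sa,ca]])
o=manip.get_obs(); print('tcp local',R@(o['position'][:2]-C),o['ft_force'])
s=camera('side')
i=s['img'];W=cloud(s)
h=cv2.cvtColor(i,cv2.COLOR_RGB2HSV).astype(int); d=W[...,:2]-C; x=d@[ca,sa]; y=d@[-sa,ca]; z=W[...,2]
m=(h[...,0]>100)&(h[...,0]<130)&(h[...,1]>120)&(z>.01)&(z<.06)&(x>-.2)&(x<-.03)&(y>0)&(y<.13)
print(m.sum(),np.percentile(x[m],[2,50,98]) if m.any() else 0)
save(i[180:310,170:330].repeat(4,0).repeat(4,1),'s3.png')
"
```

```text
tcp local [-0.06728199  0.06489869] [-16.30245069  -1.48309127  12.51571147]
109 [-0.05873854 -0.05498114 -0.04224044]
```

View pics/s3.png

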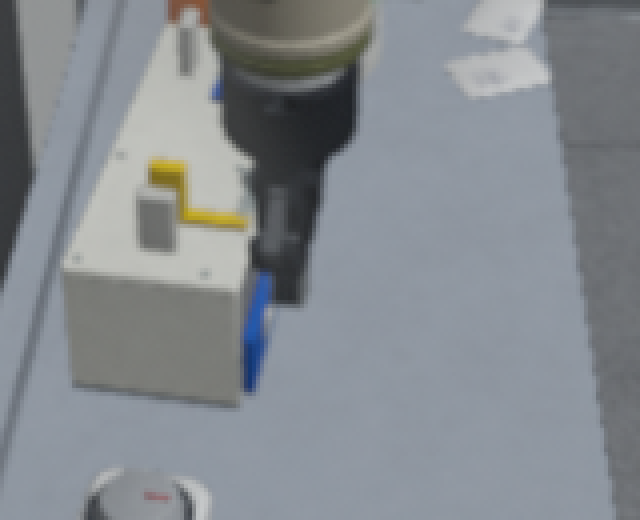

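carry_out(
  deltas=[
    [0.1,0,0,0,-1],
    [0.3,0,0,0,-1],
    [0.35,0,-0.3,0,-1],
    [0.35,0,-0.7,0,-1],
    [0.35,0,-1,0,0.5],
    [0.35,0,-1,0,0.7],
    [0.35,0,-1,0,0.7],
  ],
)

```text
clock: 13.12
position: [0.4785, 0.181, 0.2078]
ee_rot: [0.06, 0.998, 0.0, -0.0]
ft_force: [0.6, 0.4, -0.7]
grip_width: 0.637
grasp_force: 0.0
```

```bash
python3 -c "
from h import *
np.set_printoptions(precision=4,suppress=True)
ca,sa=np.cos(A),np.sin(A)
print(manip.get_obs()['joint_pos'])
w=camera('wrist'); 
for n,W,i in[(n,np.load(n+'.npz')['W'],np.load(n+'.npz')['img']) for n in('top','side')]+[('wrist',cloud(w),w['img'])]:
  h=cv2.cvtColor(i,cv2.COLOR_RGB2HSV).astype(int); d=W[...,:2]-C; x=d@[ca,sa]; y=d@[-sa,ca]; z=W[...,2]; H,S,V=h[...,0],h[...,1],h[...,2]
  for nm,m in(('blue',(H>100)&(H<130)&(S>110)&(z>.13)),('yel',(H>15)&(H<35)&(S>110)&(z>.13)),('slug',(S<70)&(V>90)&(z>.13)&(x>.008)&(abs(y+.075)<.02)),('blug',(S<70)&(V>90)&(z>.13)&(abs(x)<.02)&(abs(y-.1)<.012)),('red',((H<8)|(H>172))&(S>120)&(z>.14)),('redlow',((H<8)|(H>172))&(S>120)&(z>.11)),('black',(V<80)&(z>.09)&(y<-.09))):
    m=m&(abs(x)<.1)&(abs(y)<.15)
    if m.sum()>2: print(n,nm,m.sum(),np.percentile(x[m],[3,50,97]),np.percentile(y[m],[3,50,97]),z[m].max())
  m=(abs(z-.095)<.006)&(abs(x)<.08)&(abs(y)<.15)&(S<70); print('roof',np.percentile(x[m],[1,99]),np.percentile(y[m],[1,99]))
p=L(.014,-.074); go(p[0],p[1],.2,-6.9)
"
```

```text
[-0.7201  0.109   0.289   1.8338 -0.0333  1.2034  1.0305]
top blue 24 [-0.0084 -0.0055 -0.0017] [-0.0838 -0.0756 -0.0658] 0.13794514257704454
top yel 30 [-0.0101 -0.0012  0.0077] [0.067  0.0713 0.076 ] 0.13821929107726244
top slug 34 [0.0174 0.0217 0.0271] [-0.0853 -0.0751 -0.0648] 0.13815953635920827
top blug 35 [-0.0094  0.0007  0.0109] [0.0931 0.0982 0.1024] 0.13771204886129007
top red 18 [-0.0608 -0.056  -0.0511] [-0.034  -0.0298 -0.0251] 0.15205468374394196
top redlow 24 [-0.0621 -0.0574 -0.0511] [-0.0346 -0.0301 -0.0251] 0.15205468374394196
top black 68 [-0.064  -0.0533 -0.0104] [-0.1261 -0.1171 -0.1087] 0.1098411830906855
roof [-0.0495  0.0495] [-0.1222  0.1207]
side blue 18 [-0.0094 -0.0051 -0.0014] [-0.0821 -0.0699 -0.0643] 0.13757026874290296
side yel 30 [-0.0081  0.0001  0.0072] [0.0713 0.0767 0.0805] 0.13666330751381045
side slug 25 [0.0167 0.0203 0.0251] [-0.0834 -0.0697 -0.061 ] 0.13684781385287453
side blug 44 [-0.0106 -0.0006  0.0096] [0.0967 0.103  0.1062] 0.1379539625412828
side red 23 [-0.0615 -0.0571 -0.0521] [-0.0315 -0.0239 -0.0194] 0.15297543355081625
side redl
[... 173 characters left out ...]
0558  0.0485] [-0.1182  0.1258]
wrist blue 38 [-0.0081 -0.0046 -0.    ] [-0.0747 -0.0713 -0.0681] 0.13677227115033996
wrist yel 106 [-0.0104 -0.0091 -0.0072] [0.0681 0.0719 0.0769] 0.13654270557392642
wrist blug 52 [-0.0108 -0.0099 -0.0089] [0.0943 0.0986 0.103 ] 0.1346252320861977
wrist red 75 [-0.0623 -0.0613 -0.0596] [-0.0323 -0.0284 -0.0239] 0.14746698730779703
wrist redlow 521 [-0.0621 -0.0608 -0.0557] [-0.0324 -0.0265 -0.0225] 0.14746698730779703
wrist black 1313 [-0.0669 -0.0493 -0.0083] [-0.1265 -0.1143 -0.1051] 0.10960590213804079
roof [-0.0628  0.0439] [-0.1152  0.1208]
go [-0.875 -0.924  0.048] spin -2.998 yang 83.2 tilt z [-0.001 -0.001 -1.   ] t 13.175 pos [0.4782 0.1808 0.2072]
```

carry_out(
  deltas=[
    [-0.2,-0.2,0,0.33,0.7],
    [-0.4,-0.43,0,0.66,0.7],
    [-0.65,-0.68,0,1,0.7],
    [-0.88,-0.92,0,1,0.7],
    [-0.88,-0.92,0,1,0.7],
  ],
)

```text
clock: 13.8
position: [0.594, 0.0237, 0.2065]
ee_rot: [0.319, 0.948, -0.002, -0.0]
ft_force: [-0.1, 0.8, -0.1]
grip_width: 0.845
grasp_force: 0.0
```

carry_out(
  deltas=[
    [0,0,0,0.33,0.7],
    [0,0,0,0.66,0.7],
    [0,0,0,1,0.7],
    [0,0,0,1,0.7],
  ],
)

```text
clock: 14.3
position: [0.5926, 0.0291, 0.2071]
ee_rot: [0.55, 0.835, -0.001, -0.001]
ft_force: [-1.2, -0.3, -0.5]
grip_width: 0.851
grasp_force: 0.0
```

carry_out(
  deltas=[
    [0,0,0,0.33,0.7],
    [0,0,0,0.66,0.7],
    [0,0,0,1,0.7],
    [0,0,0,1,0.7],
  ],
)

```text
clock: 14.8
position: [0.593, 0.0287, 0.2077]
ee_rot: [0.746, 0.666, -0.0, -0.0]
ft_force: [-0.4, -0.5, -0.3]
grip_width: 0.853
grasp_force: 0.0
```

```bash
cat >> h.py <<'E'
def feats():
  ca,sa=np.cos(A),np.sin(A); w=camera('wrist'); W=cloud(w); i=w['img']
  h=cv2.cvtColor(i,cv2.COLOR_RGB2HSV).astype(int); d=W[...,:2]-C; x=d@[ca,sa]; y=d@[-sa,ca]; z=W[...,2]; H,S,V=h[...,0],h[...,1],h[...,2]
  for nm,m in(('blue',(H>100)&(H<130)&(S>110)&(z>.13)),('yel',(H>15)&(H<35)&(S>110)&(z>.13)),('slug',(S<70)&(V>90)&(z>.13)&(x>.008)&(abs(y+.075)<.02)),('blug',(S<70)&(V>90)&(z>.13)&(abs(x)<.02)&(abs(y-.1)<.012)),('red',((H<8)|(H>172))&(S>120)&(z>.14))):
    m=m&(abs(x)<.1)&(abs(y)<.15)&(z<.16)
    if m.sum()>2: print(nm,m.sum(),np.round(np.percentile(x[m],[3,50,97]),4),np.round(np.percentile(y[m],[3,50,97]),4),z[m].max())
  return i
E
python3 -c "
from h import *
save(feats(),'w4.png')
p=L(.015,-.0735); go(p[0],p[1],.126,-6.9); o=manip.get_obs(); print(o['joint_pos'],o['grip_width'])"
```

```text
blue 523 [-0.0069 -0.0025  0.0018] [-0.0851 -0.0743 -0.065 ] 0.13701925590755087
slug 536 [0.0185 0.023  0.0277] [-0.0853 -0.0746 -0.065 ] 0.13711089966235485
red 588 [-0.0596 -0.0528 -0.0478] [-0.0342 -0.0282 -0.0227] 0.15214012586085765
go [-0.005  0.001  0.545] spin 0.016 yang -6.4 tilt z [-0.001 -0.    -1.   ] t 14.85 pos [0.5931 0.0287 0.2078]
[-0.63145444  0.32703795  0.62465942  1.63796393 -0.19974534  1.24215074
 -0.07927972] 0.8479900597586991
```

View pics/w4.png

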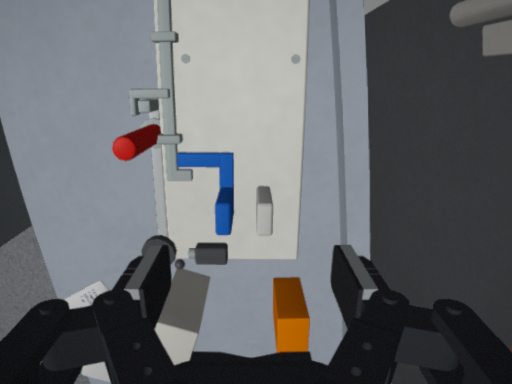

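carry_out(
  deltas=[
    [0,0.007,0.2,0,0.7],
    [0,0.007,0.42,0.016,0.7],
    [0,0.007,0.545,0.016,0.7],
    [0,0.007,0.545,0.016,0.7],
    [0,0.007,0.545,0.016,0.7],
  ],
  force=30,
)

```text
clock: 15.48
position: [0.5951, 0.0281, 0.1277]
ee_rot: [0.75, 0.661, 0.001, 0.0]
ft_force: [0.4, -0.2, 0.4]
grip_width: 0.853
grasp_force: 0.0
```

carry_out(
  deltas=[
    [0,0,0,0,0.2],
    [0,0,0,0,-0.1],
    [0,0,0,0,-0.3],
    [0,0,0,0,-0.45],
    [0,0,0,0,-0.6],
    [0,0,0,0,-0.6],
    [0,0,0,0,-0.6],
    [0,0,0,0,-0.6],
    [0,0,0,0,-0.6],
  ],
)

```text
clock: 16.6
position: [0.5958, 0.0281, 0.127]
ee_rot: [0.751, 0.661, 0.001, 0.001]
ft_force: [6.7, 0.0, 0.5]
grip_width: 0.245
grasp_force: 32.2
```

carry_out(
  deltas=[
    [0,0,0,0,0],
    [0,0,0,0,0.4],
    [0,0,0,0,0.5],
    [0,0,-0.2,0,0.5],
    [0,0,-0.45,0,0.5],
    [0,0,-0.53,0,0.5],
    [0,0,-0.53,0,0.5],
  ],
)

```text
clock: 17.48
position: [0.5946, 0.0282, 0.2063]
ee_rot: [0.751, 0.66, 0.001, 0.0]
ft_force: [0.4, 0.3, 0.0]
grip_width: 0.753
grasp_force: 0.0
```

```bash
python3 -c "
from h import *
feats()
p=L(.001,.0935); go(p[0],p[1],.205,83.1)"
```

```text
blue 511 [0.0069 0.0112 0.0154] [-0.0852 -0.0743 -0.065 ] 0.13751088211214385
slug 553 [0.0184 0.0228 0.0277] [-0.0856 -0.0746 -0.0651] 0.1371499317814974
red 609 [-0.0596 -0.0525 -0.0477] [-0.0342 -0.0283 -0.0227] 0.1526702450206138
go [ 1.109 -0.108  0.002] spin 2.986 yang -7.3 tilt z [-0.001  0.    -1.   ] t 17.525 pos [0.5941 0.0283 0.2053]
```

carry_out(
  deltas=[
    [0.3,0,0,-0.33,0.5],
    [0.6,0,0,-0.66,0.5],
    [0.9,-0.1,0,-1,0.5],
    [0.9,-0.1,0,-1,0.5],
  ],
)

```text
clock: 18.02
position: [0.5949, 0.169, 0.2039]
ee_rot: [0.551, 0.835, -0.001, -0.002]
ft_force: [-0.4, -0.6, -0.3]
grip_width: 0.751
grasp_force: 0.0
```

carry_out(
  deltas=[
    [0,0,0,-0.33,0.5],
    [0,0,0,-0.66,0.5],
    [0,0,0,-1,0.5],
    [0,0,0,-1,0.5],
  ],
)

```text
clock: 18.52
position: [0.5964, 0.1629, 0.2048]
ee_rot: [0.321, 0.947, -0.001, -0.001]
ft_force: [-0.3, -0.1, -0.1]
grip_width: 0.752
grasp_force: 0.0
```

carry_out(
  deltas=[
    [0,0,0,-0.33,0.7],
    [0,0,0,-0.66,0.7],
    [0,0,0,-1,0.7],
    [0,0,0,-1,0.7],
  ],
)

```text
clock: 19.02
position: [0.5966, 0.1634, 0.2054]
ee_rot: [0.067, 0.998, -0.0, -0.0]
ft_force: [-0.0, -0.5, 0.0]
grip_width: 0.854
grasp_force: 0.0
```

```bash
python3 -c "
from h import *
feats()
p=L(.001,.0935); go(p[0],p[1],.126,83.1); print(manip.get_obs()['joint_pos'])"
```

```text
blue 513 [0.006  0.0097 0.015 ] [-0.0848 -0.074  -0.0651] 0.13712450866627152
yel 552 [-0.0099 -0.0005  0.0104] [0.068  0.0727 0.077 ] 0.13744632451843924
slug 499 [0.0177 0.0213 0.0271] [-0.0857 -0.0747 -0.0655] 0.13704891681892453
blug 564 [-0.0099 -0.0007  0.0105] [0.0941 0.0985 0.1033] 0.13723502708567478
red 641 [-0.061  -0.0552 -0.0495] [-0.034  -0.0268 -0.0224] 0.15285762361015273
go [0.011 0.213 0.53 ] spin -0.029 yang 82.2 tilt z [-0.001 -0.    -1.   ] t 19.075 pos [0.5967 0.1635 0.2055]
[-0.59166231  0.35198596  0.31691597  1.55923425 -0.1135064   1.24931513
  1.17829426]
```

carry_out(
  deltas=[
    [0.01,0.2,0.05,-0.03,0.7],
    [0.01,0.207,0.25,-0.03,0.7],
    [0.01,0.207,0.45,-0.03,0.7],
    [0.01,0.207,0.53,-0.03,0.7],
    [0.01,0.207,0.53,-0.03,0.7],
    [0.01,0.207,0.53,-0.03,0.7],
  ],
)

```text
clock: 19.82
position: [0.5999, 0.1953, 0.1278]
ee_rot: [0.057, 0.998, 0.0, 0.001]
ft_force: [0.0, 0.3, 0.3]
grip_width: 0.85
grasp_force: 0.0
```

carry_out(
  deltas=[
    [0,0,0,0,0.2],
    [0,0,0,0,-0.1],
    [0,0,0,0,-0.3],
    [0,0,0,0,-0.45],
    [0,0,0,0,-0.6],
    [0,0,0,0,-0.6],
    [0,0,0,0,-0.6],
    [0,0,0,0,-0.6],
    [0,0,0,0,-0.6],
  ],
)

```text
clock: 20.95
position: [0.5996, 0.1945, 0.1269]
ee_rot: [0.056, 0.998, -0.0, 0.0]
ft_force: [-0.4, -3.4, 5.3]
grip_width: 0.246
grasp_force: 31.3
```

carry_out(
  deltas=[
    [0,0,0,0,0],
    [0,0,0,0,0.4],
    [0,0,0,0,0.5],
    [0,0,-0.2,0,0.5],
    [0,0,-0.45,0,0.5],
    [0,0,-0.53,0,0.5],
    [0,0,-0.53,0,0.5],
  ],
)

```text
clock: 21.82
position: [0.5994, 0.1952, 0.2063]
ee_rot: [0.056, 0.998, 0.0, 0.0]
ft_force: [-0.8, 0.9, -0.3]
grip_width: 0.749
grasp_force: 0.0
```

```bash
python3 -c "
from h import *
feats()
p=L(-.057,-.0275); go(p[0],p[1],.205,-6.9);go(p[0],p[1],.205,38)"
```

```text
blue 188 [0.0063 0.0102 0.0147] [-0.0712 -0.067  -0.0648] 0.13680792960491303
yel 549 [-0.0099 -0.0005  0.0104] [0.0823 0.0866 0.0914] 0.13780088343535257
slug 220 [0.0156 0.0213 0.0272] [-0.0742 -0.0689 -0.0652] 0.13739099513049252
blug 577 [-0.01   -0.0006  0.0104] [0.0939 0.0986 0.1032] 0.13753299927312695
red 650 [-0.061  -0.0553 -0.0495] [-0.034  -0.026  -0.0221] 0.15246258478101052
go [ 0.392 -0.801  0.002] spin -2.984 yang 83.6 tilt z [-0.001 -0.    -1.   ] t 21.875 pos [0.5989 0.195  0.2052]
go [ 0.392 -0.801  0.002] spin 1.519 yang 83.6 tilt z [-0.001 -0.    -1.   ] t 21.875 pos [0.5989 0.195  0.2052]
```

carry_out(
  deltas=[
    [0.15,-0.25,0,0,0.1],
    [0.3,-0.55,0,0,0.1],
    [0.385,-0.8,0,0,0.1],
    [0.385,-0.8,0,0.02,0.1],
    [0.385,-0.8,0,0.02,0.1],
  ],
)

```text
clock: 22.5
position: [0.5282, 0.0829, 0.2052]
ee_rot: [0.061, 0.998, 0.0, -0.001]
ft_force: [-0.2, -0.3, 0.2]
grip_width: 0.546
grasp_force: 0.0
```

```bash
python3 -c "
from h import *
save(feats(),'w5.png')
p=L(-.0565,-.0275); go(p[0],p[1],.134,83.1)"
```

```text
blue 5 [0.0121 0.0128 0.0145] [-0.0659 -0.0657 -0.0654] 0.13477743167132517
yel 287 [-0.0102 -0.0053  0.0017] [0.0816 0.0858 0.0912] 0.1372211140836632
slug 68 [0.0179 0.0224 0.027 ] [-0.0692 -0.0666 -0.0654] 0.13675642154048115
blug 373 [-0.0098 -0.002   0.0094] [0.0939 0.0983 0.1028] 0.1371762144634682
red 530 [-0.0617 -0.0573 -0.05  ] [-0.035  -0.0291 -0.0234] 0.1520142005362958
go [ 0.003 -0.008  0.475] spin -0.001 yang 83.1 tilt z [-0.001 -0.    -1.   ] t 22.55 pos [0.5283 0.0834 0.2053]
```

carry_out(
  deltas=[
    [0,-0.01,0.2,0,0.1],
    [0,-0.01,0.4,0,0.1],
    [0,-0.01,0.475,0,0.1],
    [0,-0.01,0.475,0,0.1],
    [0,-0.01,0.475,0,-0.4],
    [0,-0.01,0.475,0,-0.8],
    [0,-0.01,0.475,0,-0.9],
    [0,-0.01,0.475,0,-0.9],
    [0,-0.01,0.475,0,-0.9],
  ],
  force=45,
)

```text
clock: 23.68
position: [0.529, 0.0803, 0.1359]
ee_rot: [0.062, 0.998, 0.0, 0.001]
ft_force: [-0.6, -1.7, 6.5]
grip_width: 0.147
grasp_force: 43.8
```

```bash
python3 -c "
from h import *
o=manip.get_obs(); print(o['grip_width'],o['ft_force'])
R=Ro.from_quat(o['ee_rot']).as_matrix()
for t in np.radians([8,16,24,32,40,48,56,64,72,78]):
  d=np.append(L(-.088*np.sin(t),.088*(np.cos(t)-1))-C,0); print(round(np.degrees(t)),np.round(R.T@d/.15,3))
ca,sa=np.cos(A),np.sin(A); print('local',np.array([[ca,sa],[-sa,ca]])@(o['position'][:2]-C))"
```

```text
0.14718622358489258 [-0.56986564 -1.7473686   6.46925208]
8 [ 0.082 -0.006 -0.   ]
16 [ 0.162 -0.023 -0.   ]
24 [ 0.238 -0.051 -0.   ]
32 [ 0.311 -0.09  -0.001]
40 [ 0.377 -0.138 -0.001]
48 [ 0.435 -0.195 -0.001]
56 [ 0.486 -0.26  -0.001]
64 [ 0.526 -0.331 -0.001]
72 [ 0.557 -0.407 -0.001]
78 [ 0.572 -0.466 -0.001]
local [-0.05492065 -0.02920398]
```

carry_out(
  deltas=[
    [0.04,-0.002,0,0,-0.9],
    [0.082,-0.006,0,0,-0.9],
    [0.12,-0.014,0,0,-0.9],
    [0.162,-0.023,0,0,-0.9],
    [0.2,-0.036,0,0,-0.9],
    [0.238,-0.051,0,0,-0.9],
    [0.275,-0.07,0,0,-0.9],
    [0.311,-0.09,0,0,-0.9],
    [0.345,-0.113,0,0,-0.9],
    [0.377,-0.138,0,0,-0.9],
    [0.407,-0.166,0,0,-0.9],
    [0.435,-0.195,0,0,-0.9],
    [0.461,-0.227,0,0,-0.9],
    [0.486,-0.26,0,0,-0.9],
    [0.507,-0.295,0,0,-0.9],
    [0.526,-0.331,0,0,-0.9],
    [0.543,-0.369,0,0,-0.9],
    [0.557,-0.407,0,0,-0.9],
    [0.572,-0.466,0,0,-0.9],
    [0.572,-0.466,0,0,-0.9],
  ],
)

```text
clock: 26.18
position: [0.4351, 0.022, 0.1358]
ee_rot: [0.062, 0.998, 0.001, 0.001]
ft_force: [-0.3, 1.2, 7.9]
grip_width: 0.15
grasp_force: 44.5
```

carry_out(
  deltas=[
    [0,0,0,0,-0.9],
    [0,0,0,0,-0.9],
    [0,0,0,0,-0.9],
  ],
)

```text
clock: 26.55
position: [0.4353, 0.0226, 0.1358]
ee_rot: [0.061, 0.998, 0.001, 0.001]
ft_force: [-0.4, 0.7, 8.7]
grip_width: 0.148
grasp_force: 44.5
```

```bash
python3 -c "
from h import *
o=manip.get_obs(); print(o['grip_width'],o['grasp_force'],o['ft_force'])
ca,sa=np.cos(A),np.sin(A); l=np.array([[ca,sa],[-sa,ca]])@(o['position'][:2]-C); d=l-[-.0555,-.1165]; print('local',l,np.degrees(np.arctan2(-d[0],d[1])),np.hypot(*d))
t=camera('top'); s=camera('side'); i=np.hstack([cv2.resize(t['img'][130:260,120:320],(600,390)),]); j=cv2.resize(s['img'][150:340,160:320],(328,390)); i=cv2.resize(i,(460,299)); save(np.vstack([np.hstack([i,np.zeros((299,40,3),np.uint8)]),np.hstack([j[:299] if 0 else cv2.resize(j,(250,299)),np.zeros((299,250,3),np.uint8)])]),'fin.png')
for q in('bottle_blue','bottle_brown','timer'): print(q,[(np.round(b['position'],3).tolist(),round(b['conf'],2)) for b in boxes_of(q,s)[:1]])"
```

```text
0.14758289567129235 44.46651756763458 [-0.35092941  0.71126282  8.67953075]
local [-0.14098749 -0.09779455] 77.65767696689015 0.08751002412791334
bottle_blue [([0.622, -0.229, 0.085], 0.84)]
bottle_brown [([0.606, -0.335, 0.087], 0.68)]
timer [([0.591, 0.351, 0.032], 0.63)]
```

View pics/fin.png

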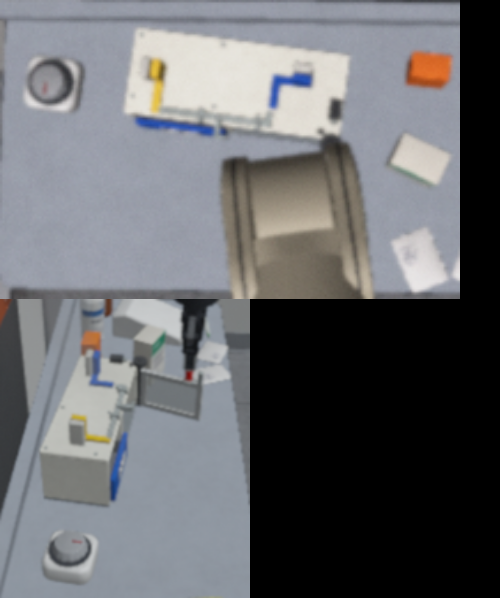

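The side view shows the gate standing open at about 78° with the fingers on the red post at (190,375). Both catches are shut, the drawer is home at (120,465), and the bottles and timer haven't moved.

```bash
python3 -c "
from h import *
print(ticket.hand_in())"
```

```text
the job is handed in; nothing more can be done
None
```

I finished the job in about 27 s and handed it in, though the hand-in gave no verdict: the carton is upright in the closed drawer, both catches are squeezed shut, and the gate is held by its post at about 78°, with the bottles and timer where they were.

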